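# Snap the dust cap onto the air coupling

## Task

Pick the red dust cap off the freely spinning turntable and press it straight down onto the brass plug of the air coupling until it clicks; do not stop at the click, but push on until the cap is fully home. Finish still gripping the cap by its sides and pressing it firmly down (about 10 N, no ramming): do not let go. Leave the blue cap standing on the turntable, and leave the roll of tape and the orange box where they are.

Things in the scene. Friction and masses are not known exactly. Their poses are not given: they have to be found in the camera images.
- red_cap_mid (a point): centre (half-way up) of the red ribbed plastic dust cap, round, 44 mm in diameter, 50 mm tall, straight sides, about 60 g, standing mouth down on the turntable; z axis up along the cap. Grip it by the sides, at or a little above half-way up
- red_cap: the same red cap; origin at the middle of its open mouth, 25 mm below its centre. Blind bore 28 mm deep from below: at the mouth a lip 2.5 mm thick leaves a 25 mm opening, above the lip the bore is 31 mm wide; the top 22 mm of the cap are solid
- blue_cap_mid (a point): centre (half-way up) of the blue cap, same shape and size as the red one, standing on the other side of the turntable, where it is to stay upright; z axis up
- turntable: sorting turntable: a dark foot under a white disc 200 mm across that spins freely; origin at the middle of the foot's underside on the bench, flat top of the disc 35 mm above it. The two caps stand on it, about 52 mm from its centre, roughly opposite each other. It may be left or right of the coupling
- platter (a joint): turning angle of the turntable's white disc (rad, counter-clockwise seen from above), spins freely without stops
- plug_top (a point): middle of the flat top of the upright brass plug, 52 mm above the bench, z axis up. The plug is 22 mm in diameter and 30 mm long; its top 6 mm taper to 15 mm across. The cap is fully home when the end of its bore rests hard on this top: its centre is then 3 mm below this point
- coupling: air coupling, fixed to the bench: aluminium block 90 x 90 x 16 mm with a short brass hose barb, a brass collar 48 mm across up to 22 mm, and the plug above it. Four sprung balls stick out of the plug to 28.6 mm across, 20.5 mm below its top. The push rises to 6 to 10 N, drops as the cap's lip passes the balls (the click), then the cap goes some 5 mm on to a hard stop. Origin under its centre
- duct_roll: small black roll of tape, 53 mm across and 19 mm high, lying loose between the turntable and the coupling; origin at its underside
- orange_screw_box: small orange card box 57 x 76 x 38 mm, loose, standing between the turntable and the coupling; origin at its underside
Mind the look-alikes: they are no part of the job. Several things have the shape of the red_cap; the one meant has the colours described above.

How it is judged:
By the outcome, as a careful person would: the job done as asked, in the order asked, and still so for the second after the job is handed in, while the arm keeps its last pose, push and grip.
It also fails if it takes over 58 s, if anything falls off the work surface, if the arm or the gripper's body presses on something with over 40 N, if the wrist force passes 120 N, or if a joint passes its speed limit or range.

## Robot

A 6-joint arm with a two-finger parallel gripper is mounted at the origin on a cart in front of the work surface, level with it; the furniture and walls round the work are solid. World frame = base frame: x ahead of the robot, y to its left, z up, the work surface at z = 0. Lengths are in m, angles in rad, forces in N, time in s.
With the tool pointing down it reaches from about 0.35 to 0.975 m from the base axis. Payload 4.9 kg.
Tool frame: the origin (TCP) lies at the very end of the fingers, on their centre line; the grasp point (between the pads) lies 19 mm behind it; z points along the fingers, y is the line along which they close (so a half turn about z gives the same grasp; the last joint's range is limited). The gripper opens to 85 mm and grips with 20 to 120 N. Pads are 22 mm wide; open, the fingers measure 114 mm over their backs; the gripper's body (76 mm by 85 mm) begins 54 mm behind the grasp point. The pads swing forward as they close: fully open they stand 13 mm farther back than shut.
Start: joints at [0.984, 0.053, 1.613, -0, 1.476, -0.119], TCP at [0.282, 0.558, 0.231] pointing down, gripper open.
Joint ranges: [-3.01, 3.01], [-1.01, 2.22], [0.06, 2.58], [-1.02, 4.17], [0.09, 2.62], [-3.14, 3.14]. Speed limits (rad/s): [2.57, 2.57, 3.14, 3.14, 3.14, 3.14].

## Interface

Orientations are given as a rotation vector (axis times angle).
In Python, from station import get_obs, get_image, finish_job gives the robot as it stands. The module is installed in compiled form; this text tells all that it offers.
- The arm moves only by the tool carry_out, never from a script. Its argument "rows" is a list of rows, each a list of 7 numbers: the turn, a rotation vector about the tool's x, y, z as a fraction of full scale, then the shift along the tool's x, y, z as a fraction of full scale, then the closure, from -1 (fully open) to 1 (shut). A call has 1 to 5 rows; each row is the pose to reach, as a shift and turn from the pose commanded when the call began, along the tool's axes at that moment, turning the shorter way round; what a row does not reach only later rows make up. Full scale, the value 1, is 300 mm for a shift and pi rad for a turn. A row lasts 1/10 s, in which the tool goes at most 50 mm and 8.59 degrees, less where a joint would pass 70% of its speed; a pose out of reach is approached as far as the arm can. A call with a number of a shift or a turn outside -1 to 1 is refused whole. A call with a gripper value outside its range is refused whole. The fingers move at their own pace and stop on an object; "force" is the grip in N (left out, the last holds). Time passes only in rows, so rows that repeat a pose let the fingers close. It gives the time, the measured TCP pose, the force, the opening and the grip force at its end, in the units of the state.
- get_obs(): the state, without advancing time (a new reading comes with each control period).
- get_image(name): name is "side" or "top" or "wrist"; returns a dict with "img" (384x512x3 uint8, blue, green, red), "mtx" (3x3 intrinsics, pixels), "R" (3x3) and "t" (3): a world point X has camera coordinates R X + t. Camera axes: x right, y down, z forward; pixel columns grow to the right and rows downward; lengths in m; the calibration is good to about 2 mm. A picture is of the moment at which its call begins. There is no depth.
- finish_job(): hands the job in; it is judged then, once.
The state is a dict: "t": time; "q": joint angles; "dq": joint speeds; "effort": joint torques, N m; "tool_pos": TCP position; "tool_rot": TCP orientation; "contact_force": force on the tool from outside, world axes, zero at the start; "wrist_torque": the same for the moment, N m; "opening": finger opening in m; "grip_force": force on a finger pad.
Only numpy, scipy, OpenCV 4.12 (cv2) and the standard library are available. Lean on these libraries where they do the work, as an engineer would, in place of code of your own. Each camera call takes 0.05 s, during which the arm holds its last target. There are 200 camera calls.

## Working session

There is one attempt and no reset: what is moved stays moved. The work goes in short steps, Python scripts to look and compute and a tool call to move; the robot and the scene stay as the last step left them, time stands still between calls to the robot, and variables do not carry over. Pictures are saved under pics/ and viewed, at most 10 in all, crops included, and the job is handed in when it is done.

Besides the shell and the picture viewer there is one more tool, called after "Request:" as a command line: name --pt "numbers of a row" for each row, then --argument value for the rest. carry_out: Moves the arm, as the interface text tells. Shift numbers are shares of 300 mm and turn numbers shares of pi rad, none past 1 either way. Its arguments: {"type":"object","properties":{"rows":{"type":"array"},"force":{"type":"number"}},"required":["rows"]}

```bash
mkdir -p pics; cat > h.py <<'E'
import numpy as np, cv2
from scipy.spatial.transform import Rotation as Ro
from station import get_obs, get_image, finish_job
def ray(c,u,v):
    d=c["R"].T@np.linalg.solve(c["mtx"],[u,v,1.]); o=-c["R"].T@c["t"]; return o,d/np.linalg.norm(d)
def onz(c,u,v,z):
    o,d=ray(c,u,v); return o+d*(z-o[2])/d[2]
def proj(c,X):
    p=c["mtx"]@(c["R"]@np.array(X)+c["t"]); return p[:2]/p[2]
def blobs(img,lo,hi,amin=60):
    h=cv2.cvtColor(img,cv2.COLOR_BGR2HSV); m=cv2.inRange(h,lo,hi)
    n,l,s,c=cv2.connectedComponentsWithStats(m); return m,[(c[i].round(1).tolist(),s[i].tolist()) for i in range(1,n) if s[i][4]>amin]
E
python3 - <<'E'
from h import *
print(get_obs())
a=get_image("top");b=get_image("side")
for n,c in (("top",a),("side",b)):
    cv2.imwrite(f"pics/{n}0.png",c["img"]); print(n,-c["R"].T@c["t"],c["R"][2])
    for k,lo,hi in (("red",(0,120,60),(6,255,255)),("red2",(172,120,60),(180,255,255)),("blue",(100,120,50),(130,255,255)),("or",(8,150,100),(20,255,255)),("brass",(20,80,80),(32,255,255))):
        print(k,blobs(c["img"],lo,hi)[1])
E
```

```text
{'t': 0.0, 'q': array([ 9.83984797e-01,  5.33539923e-02,  1.61429311e+00, -4.15306401e-06,
        1.47600133e+00, -1.18958344e-01]), 'dq': array([-0.00043923,  0.00037612, -0.00142142, -0.00104695, -0.00099436,
       -0.00104341]), 'effort': array([-5.65996088e-04, -3.93687129e+01, -3.70170379e+01, -1.24251210e-04,
        7.03686746e-03, -3.35968565e-06]), 'tool_pos': array([0.28148693, 0.55732536, 0.23006533]), 'tool_rot': array([-7.28053133e-01, -3.05533870e+00,  3.03179424e-03]), 'contact_force': array([-0.36910669, -1.09032401, -0.20016732]), 'wrist_torque': array([-0.00015195,  0.02143614,  0.04509432]), 'grip_force': 0.0, 'opening': 0.0852864630376014}
top [0.29243005 0.00429956 1.15492738] [ 1.95696062e-01  1.54585029e-04 -9.80664585e-01]
red [([45.5, 102.9], [16, 84, 50, 46, 616]), ([445.7, 114.9], [397, 89, 104, 54, 3051]), ([195.3, 214.4], [187, 206, 18, 18, 257]), ([413.3, 241.6], [397, 234, 35, 16, 305]), ([276.4, 366.2], [262, 350, 30, 34, 442])]
red2 []
blue [([83.3, 80.6], [66, 78, 32, 7, 107]), ([188.7, 108.1], [170, 95, 35, 26, 346]), ([158.0, 204.3], [150, 197, 1
[... 513 characters left out ...]
45, 113]), ([223.0, 152.2], [216, 142, 15, 21, 289]), ([46.2, 204.8], [11, 166, 87, 71, 3686]), ([430.8, 329.4], [353, 257, 159, 127, 15245]), ([199.4, 338.9], [188, 316, 24, 49, 655])]
red2 []
blue [([228.8, 132.5], [224, 127, 13, 15, 122])]
or [([211.2, 1.6], [180, 0, 69, 7, 242]), ([141.3, 10.5], [119, 7, 40, 9, 88]), ([72.2, 15.4], [52, 9, 38, 16, 147]), ([10.8, 19.3], [0, 10, 34, 20, 354]), ([39.9, 16.1], [23, 10, 30, 18, 128]), ([273.7, 194.4], [263, 180, 23, 28, 524]), ([234.7, 259.6], [224, 252, 21, 14, 141])]
brass [([262.9, 87.3], [257, 81, 13, 14, 95]), ([242.9, 100.6], [234, 91, 17, 22, 238]), ([407.7, 231.1], [365, 174, 71, 107, 3225]), ([367.6, 254.3], [357, 241, 24, 28, 334])]
```

View pics/top0.png

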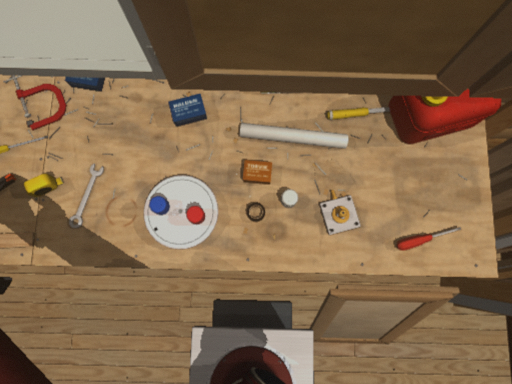

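View pics/side0.png

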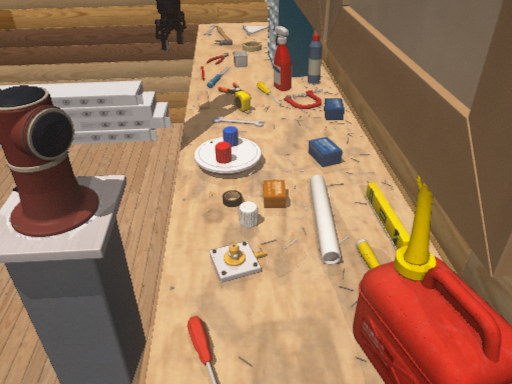

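Top view: red cap at (195,214) and blue cap at (158,204) on the disc, which is centred near (181,211). The plug is at (341,213), the tape at (256,212), the orange box at (257,171), and a white cap at (289,198). Red look-alikes are the clamp (45,103), the can (446,115) and the screwdriver (413,242). Only the object at (195,214) is a red round cap on the disc. Next I confirm it in a crop and measure.

```bash
cat > m.py <<'E'
from h import *
def tri(a,pa,b,pb):
    (o,d),(p,e)=ray(a,*pa),ray(b,*pb)
    s=np.linalg.lstsq(np.c_[d,-e],p-o,rcond=None)[0]
    X,Y=o+s[0]*d,p+s[1]*e; return (X+Y)/2,np.linalg.norm(X-Y)
def near(bl,p): return min(bl,key=lambda z:np.hypot(z[0][0]-p[0],z[0][1]-p[1]))
def bc(z): s=z[1]; return (s[0]+s[2]/2-.5,s[1]+s[3]/2-.5)
E
python3 - <<'E'
from m import *
a=get_image("top");b=get_image("side")
for k,lo,hi,pa,pb in (("red",(0,120,40),(8,255,255),(195,214),(223,152)),("blue",(100,100,30),(130,255,255),(158,204),(230,135)),("box",(5,120,60),(20,255,255),(257,171),(274,194)),("brass",(12,100,60),(30,255,255),(341,213),(235,254))):
    za,zb=near(blobs(a["img"],lo,hi)[1],pa),near(blobs(b["img"],lo,hi)[1],pb)
    print(k,za,zb,tri(a,za[0],b,zb[0]),tri(a,bc(za),b,bc(zb)))
# disc
h=cv2.cvtColor(a["img"],cv2.COLOR_BGR2HSV);m=cv2.inRange(h,(0,0,150),(180,60,255));m[:, :120]=0;m[:,225:]=0;m[:165]=0;m[255:]=0
pts=cv2.convexHull(np.argwhere(m)[:,::-1].astype(np.int32)); e=cv2.fitEllipse(pts);print("disc",e,onz(a,*e[0],.035))
print("tape",onz(a,256,212,.0095)," whitecap",onz(a,289,198,.025))
t=cv2.resize(a["img"][150:260,130:370],None,fx=3.3,fy=3.3,interpolation=cv2.INTER_CUBIC)[:, :790]
cv2.imwrite("pics/ctop.png",t)
s=cv2.resize(b["img"][115:285,180:300],None,fx=3.5,fy=3.5,interpolation=cv2.INTER_CUBIC);cv2.imwrite("pics/cside.png",s)
E
```

```text
red ([195.2, 214.4], [187, 206, 18, 18, 255]) ([223.0, 152.2], [216, 142, 15, 21, 288]) (array([0.43672346, 0.15818605, 0.05939627]), np.float64(5.630743005898392e-05)) (array([0.43655368, 0.15725604, 0.06053411]), np.float64(0.0004966543886025023))
blue ([158.7, 204.7], [150, 196, 19, 18, 252]) ([229.4, 134.2], [223, 127, 14, 19, 166]) (array([0.45803672, 0.25343364, 0.06677506]), np.float64(0.0009732178666001761)) (array([0.45880885, 0.25402949, 0.06051194]), np.float64(0.0024317202070839273))
box ([256.6, 171.4], [237, 159, 36, 26, 706]) ([274.1, 193.7], [263, 179, 24, 29, 612]) (array([0.56654339, 0.0007568 , 0.01795416]), np.float64(5.291536713808587e-05)) (array([0.56747806, 0.00660212, 0.01576157]), np.float64(0.00161010488799341))
brass ([340.2, 213.9], [332, 206, 17, 17, 224]) ([233.8, 255.8], [224, 243, 21, 23, 299]) (array([ 0.45377986, -0.22843991,  0.02208888]), np.float64(4.256244720510532e-05)) (array([ 0.45368052, -0.22705953,  0.02586031]), np.float64(0.0014863513240470675))
disc ((180.51487731933594, 212.04595947265625), (72.36044311523438, 74.96913146972656), 57.870155334472656) [0.44515735 0.20115239 0.035     ]
tape [ 0.45444476 -0.00059325  0.0095    ]  whitecap [ 0.49307132 -0.08916653  0.025     ]
```

View pics/ctop.png

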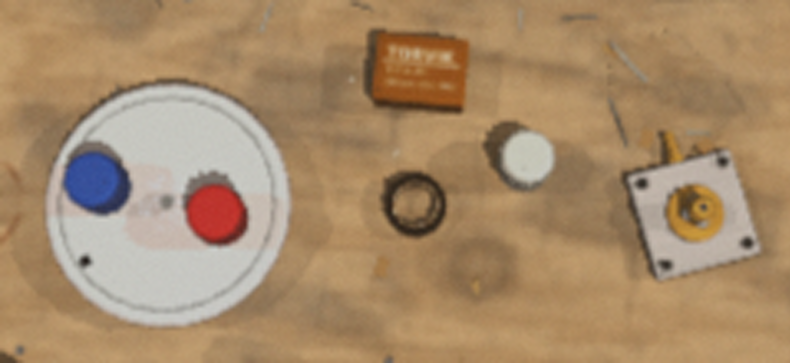

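View pics/cside.png

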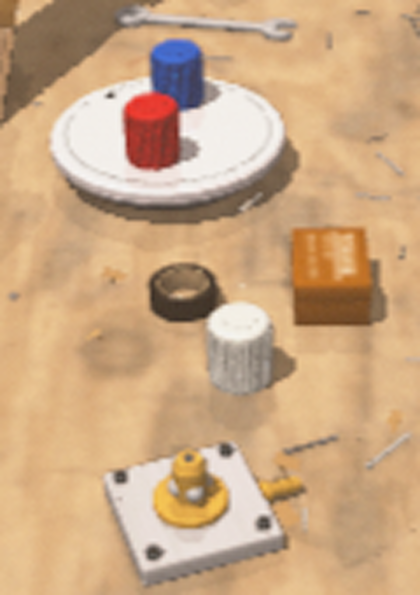

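The crop confirms it: the only red cap (crop (216,212)) stands on the disc and measures (0.437, 0.158, 0.060). The height matches the expected 0.060. The plug is near (0.454, -0.227). Next I plan the move above the cap.

```bash
cat > p.py <<'E'
import sys; from h import *
def plan(X,ydir=None):
    o=get_obs(); R=Ro.from_rotvec(o["tool_rot"]).as_matrix(); p=o["tool_pos"]
    sh=R.T@(np.array(X)-p)/.3
    if ydir is None: T=None; y=R[:2,1]
    else: y=np.array(ydir)/np.linalg.norm(ydir)
    y=y/np.linalg.norm(y)
    if y@R[:2,1]<0: y=-y
    Y=np.r_[y,0]; Z=np.array([0,0,-1.]); T=np.c_[np.cross(Y,Z),Y,Z]
    rv=Ro.from_matrix(R.T@T).as_rotvec()/np.pi
    print("pos",p.round(4),"yaxis",R[:,1].round(3),"z",R[:,2].round(4),"turn",rv.round(4),"shift",sh.round(4),"F",o["contact_force"].round(1),"q6",o["q"].round(2),"t",o["t"])
E
python3 -c "
from p import *
plan((.437,.158,.20),(-.0215,-.0965))"
```

```text
pos [0.2816 0.5575 0.2305] yaxis [ 0.451  0.893 -0.001] z [-8.0e-04 -1.1e-03 -1.0e+00] turn [-0.0004 -0.0001 -0.0791] shift [-1.0629 -0.9549  0.1028] F [-0.4  0.9  0.3] q6 [ 0.98  0.05  1.61  0.    1.48 -0.12] t 0.2
```

Request:
carry_out --pt "0 0 -0.079 -0.6 -0.54 0 -1" --pt "0 0 -0.079 -0.6 -0.54 0 -1" --pt "0 0 -0.079 -0.6 -0.54 0 -1" --pt "0 0 -0.079 -0.6 -0.54 0 -1" --pt "0 0 -0.079 -0.6 -0.54 0 -1"

```text
t: 0.7
tool_pos: [0.3697, 0.3299, 0.2311]
tool_rot: [0.345, 3.122, -0.0]
contact_force: [0.8, -0.3, 0.8]
opening: 0.0858
grip_force: 0.0
```

```bash
python3 -c "
from p import *
plan((.437,.158,.20),(-.0215,-.0965))"
```

```text
pos [0.3697 0.3299 0.2311] yaxis [ 0.218  0.976 -0.   ] z [ 2.e-04 -3.e-04 -1.e+00] turn [-0.0001  0.0001 -0.0002] shift [-0.3438 -0.5103  0.104 ] F [ 0.8 -0.3  0.8] q6 [ 0.58 -0.26  1.91 -0.    1.5  -0.77] t 0.7
```

Request:
carry_out --pt "0 0 0 -0.344 -0.51 0.104 -1" --pt "0 0 0 -0.344 -0.51 0.104 -1" --pt "0 0 0 -0.344 -0.51 0.104 -1" --pt "0 0 0 -0.344 -0.51 0.104 -1" --pt "0 0 0 -0.344 -0.51 0.104 -1"

```text
t: 1.2
tool_pos: [0.4373, 0.1567, 0.1989]
tool_rot: [-0.353, -3.12, 0.003]
contact_force: [-0.4, 0.6, -1.1]
opening: 0.0856
grip_force: 0.0
```

```bash
python3 - <<'E'
from p import *; from m import *
plan((.437,.158,.15),(-.0215,-.0965))
w=get_image("wrist");cv2.imwrite("pics/w1.png",w["img"]);print("cam",-w["R"].T@w["t"],w["R"][2])
for k,lo,hi in (("red",(0,120,40),(8,255,255)),("blue",(100,100,30),(130,255,255))):
    m,bl=blobs(w["img"],lo,hi,300);print(k,bl,[onz(w,*z[0],.085) for z in bl])
a=get_image("top"); cv2.imwrite("pics/t1.png",a["img"])
E
```

```text
pos [0.4373 0.1567 0.1989] yaxis [ 0.224  0.975 -0.002] z [-0.0015 -0.0015 -1.    ] turn [-0.0006 -0.0004 -0.002 ] shift [0.0017 0.0043 0.1629] F [-0.4  0.6 -1.1] q6 [ 0.18 -0.33  2.01 -0.    1.46 -1.16] t 1.2
cam [0.36796603 0.17301032 0.34247595] [ 0.27021016 -0.06385074 -0.96068182]
red [([254.5, 177.4], [228, 148, 55, 59, 2462])] [array([0.43163144, 0.15816413, 0.085     ])]
blue [([368.1, 177.3], [336, 148, 65, 60, 2886])] [array([0.45205546, 0.24816456, 0.085     ])]
```

View pics/w1.png

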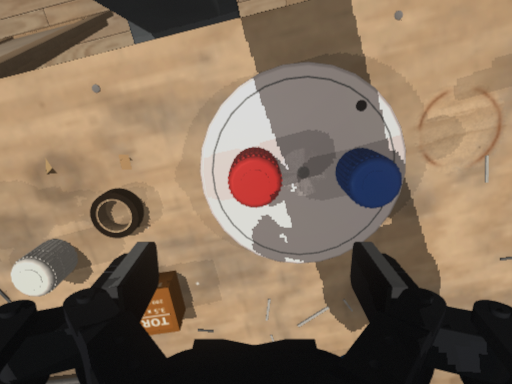

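The wrist view shows the red cap's top at about (255,181), the blue cap at (368,177), the tape at (118,212) and the fingers clear. I refine the cap position from this view.

```bash
python3 - <<'E'
from p import *; from m import *
w=get_image("wrist")
for k,lo,hi,nom in (("red",(0,120,40),(8,255,255),(.4366,.158)),("blue",(100,100,30),(130,255,255),(.4585,.2537))):
    m,bl=blobs(w["img"],lo,hi,300);c=np.array(bl[0][0])
    # predicted silhouette centroid of an ideal cap, shift once
    x=np.array(nom)
    for i in range(4):
        th=np.linspace(0,2*np.pi,60)
        P=np.array([proj(w,(x[0]+.022*np.cos(t),x[1]+.022*np.sin(t),z)) for t in th for z in(.035,.085)],np.float32)
        M=cv2.moments(cv2.convexHull(P)); pc=np.array([M["m10"],M["m01"]])/M["m00"]
        x+= (onz(w,*c,.065)-onz(w,*pc,.065))[:2]
    print(k,x,M["m00"],bl[0][1])
E
```

```text
red [0.43548097 0.15729715] 2577.222390495357 [225, 149, 54, 59, 2439]
blue [0.4582404  0.25304874] 3026.4021102471743 [332, 150, 65, 59, 2841]
```

```bash
python3 -c "
from p import *
plan((.4358,.1575,.043),(-.0227,-.0957))"
```

```text
pos [0.4367 0.1605 0.2001] yaxis [0.218 0.976 0.   ] z [-2.e-04  5.e-04 -1.e+00] turn [ 0.0001 -0.0001  0.0041] shift [ 0.0006 -0.0107  0.5238] F [ 0.4  0.7 -0.8] q6 [ 0.19 -0.33  2.01  0.    1.46 -1.16] t 1.35
```

Request:
carry_out --pt "0 0 0.004 0 -0.01 0.15 -1" --pt "0 0 0.004 0 -0.01 0.27 -1" --pt "0 0 0.004 0 -0.01 0.37 -1" --pt "0 0 0.004 0 -0.01 0.46 -1" --pt "0 0 0.004 0 -0.01 0.523 -1"

```text
t: 1.85
tool_pos: [0.4347, 0.1587, 0.0414]
tool_rot: [-0.359, -3.119, 0.001]
contact_force: [0.1, -0.6, -0.1]
opening: 0.085
grip_force: 0.0
```

Request:
carry_out --pt "0 0 0 0 0 0 -1" --pt "0 0 0 0 0 0 -1" --pt "0 0 0 0 0 0 -1"

```text
t: 2.15
tool_pos: [0.4373, 0.1582, 0.045]
tool_rot: [0.362, 3.118, 0.001]
contact_force: [-0.3, -0.8, 0.2]
opening: 0.0855
grip_force: 0.0
```

```bash
python3 - <<'E'
from p import *; from m import *
for i in range(4):
    w=get_image("wrist"); plan((.4358,.1575,.043),(-.0227,-.0957))
cv2.imwrite("pics/w2.png",w["img"])
E
```

```text
pos [0.4375 0.1581 0.045 ] yaxis [0.229 0.973 0.001] z [ 3.3e-03  6.0e-04 -1.0e+00] turn [0.0004 0.001  0.0005] shift [ 0.005  -0.0031  0.0068] F [-0.8 -0.  -0. ] q6 [ 0.19 -0.14  2.13  0.    1.15 -1.15] t 2.2
pos [0.4374 0.1579 0.0449] yaxis [0.229 0.973 0.001] z [ 3.1e-03  6.0e-04 -1.0e+00] turn [0.0004 0.0009 0.0004] shift [ 0.0049 -0.0026  0.0064] F [-0.1  0.1  0.1] q6 [ 0.19 -0.14  2.13  0.    1.15 -1.15] t 2.25
pos [0.4372 0.1578 0.0447] yaxis [0.23  0.973 0.001] z [ 2.7e-03  6.0e-04 -1.0e+00] turn [0.0004 0.0008 0.0003] shift [ 0.0044 -0.0019  0.0057] F [-0.2  0.3 -0.4] q6 [ 0.19 -0.14  2.13  0.    1.15 -1.15] t 2.3
pos [0.437  0.1576 0.0444] yaxis [0.23  0.973 0.001] z [ 2.3e-03  5.0e-04 -1.0e+00] turn [0.0003 0.0007 0.0003] shift [ 0.004  -0.0013  0.0048] F [-0.   0.1 -0.5] q6 [ 0.19 -0.14  2.13  0.    1.15 -1.15] t 2.35
```

View pics/w2.png

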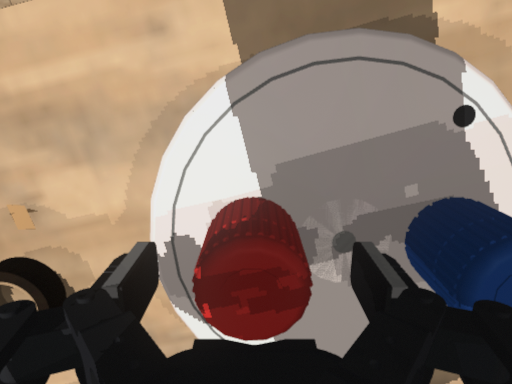

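The wrist view shows the cap at (253,270), centred between the fingers at u≈155 and u≈352, with the blue cap at (460,250) clear. Close.

Request:
carry_out --pt "0 0 0 0.004 0 0.004 -0.6" --pt "0 0 0 0.004 0 0.004 -0.2" --pt "0 0 0 0.004 0 0.004 0" --pt "0 0 0 0.004 0 0.004 0.2" --pt "0 0 0 0.004 0 0.004 0.4" --force 60

```text
t: 2.85
tool_pos: [0.4353, 0.1576, 0.0423]
tool_rot: [0.364, 3.12, 0.0]
contact_force: [1.1, -1.1, 2.4]
opening: 0.0428
grip_force: 61.1
```

Request:
carry_out --pt "0 0 0 0 0 0 0.6" --pt "0 0 0 0 0 0 1" --pt "0 0 0 0 0 0 1" --pt "0 0 0 0 0 0 1" --pt "0 0 0 0 0 0 1"

```text
t: 3.35
tool_pos: [0.4353, 0.1576, 0.0423]
tool_rot: [0.364, 3.12, 0.0]
contact_force: [-0.0, -0.9, 4.2]
opening: 0.043
grip_force: 61.2
```

```bash
python3 - <<'E'
from p import *; from m import *
w=get_image("wrist"); plan((.4358,.1575,.16)); o=get_obs(); print(o["opening"],o["grip_force"])
print(blobs(w["img"],(100,100,30),(130,255,255),300)[1],blobs(w["img"],(0,120,40),(8,255,255),300)[1])
E
```

```text
pos [0.4353 0.1576 0.0423] yaxis [0.23  0.973 0.   ] z [ 6.e-04 -0.e+00 -1.e+00] turn [ 0.      0.0002 -0.    ] shift [-1.900e-03  1.000e-04 -3.924e-01] F [-0.2 -0.   2.8] q6 [ 0.19 -0.14  2.14 -0.    1.15 -1.15] t 3.4
0.042426458490888226 61.21583133513923
[([467.9, 263.0], [408, 201, 104, 146, 10480])] [([254.1, 277.6], [195, 203, 118, 142, 13263])]
```

Request:
carry_out --pt "0 0 0 0 0 -0.03 1" --pt "0 0 0 0 0 -0.1 1" --pt "0 0 0 0 0 -0.2 1" --pt "0 0 0 0 0 -0.3 1" --pt "0 0 0 0 0 -0.4 1"

```text
t: 3.9
tool_pos: [0.434, 0.1576, 0.1626]
tool_rot: [-0.364, -3.119, 0.0]
contact_force: [0.5, -0.9, -1.0]
opening: 0.043
grip_force: 60.9
```

```bash
python3 - <<'E'
from p import *; from m import *
plan((.4535,-.05,.165),(0,1))
for i in range(5): get_image("top")
plan((.4535,-.05,.165),(0,1))
w=get_image("wrist");a=get_image("top");b=get_image("side")
print(get_obs()["opening"],blobs(w["img"],(0,120,40),(8,255,255),300)[1])
# plug geometry: gray/brass in the top and side views
h=cv2.hconcat([cv2.resize(a["img"][190:238,315:367],None,fx=7,fy=7,interpolation=cv2.INTER_CUBIC),cv2.resize(b["img"][236:284,206:266],None,fx=7,fy=7,interpolation=cv2.INTER_CUBIC)])
cv2.imwrite("pics/plug.png",h)
for X in ((.4535,-.227,.052),(.4535,-.227,.022)): print(proj(a,X),proj(b,X))
E
```

```text
pos [0.434  0.1576 0.1626] yaxis [ 0.23   0.973 -0.   ] z [-0.0018 -0.     -1.    ] turn [-0.0001 -0.0006 -0.0739] shift [-0.2223 -0.6584 -0.0082] F [ 0.5 -0.9 -1. ] q6 [ 0.19 -0.3   2.05  0.    1.39 -1.15] t 3.9
pos [0.4341 0.1575 0.1608] yaxis [ 0.23   0.973 -0.001] z [-2.e-03 -3.e-04 -1.e+00] turn [-0.0002 -0.0006 -0.0739] shift [-0.2221 -0.6583 -0.014 ] F [ 0.2 -0.4 -1.9] q6 [ 0.19 -0.3   2.05  0.    1.39 -1.15] t 4.15
0.04284011843143457 [([254.2, 278.9], [195, 205, 119, 140, 13027])]
[341.96404091 212.44283768] [233.14430499 244.98307328]
[339.66192752 213.98468624] [233.6408908  255.37580083]
```

View pics/plug.png

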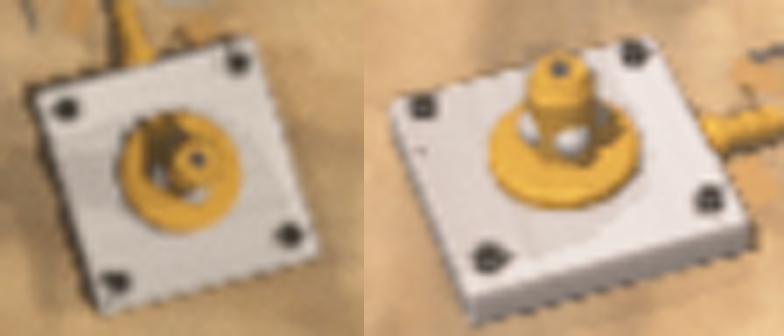

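The crop shows the plug's top dot at (342.7,212.3) in the top view and (233.6,245.3) in the side view. I triangulate it, then move close at height and compare there.

```bash
python3 - <<'E'
from p import *; from m import *
a=get_image("top");b=get_image("side")
print(tri(a,(342.7,212.3),b,(233.6,245.3)), onz(a,342.7,212.3,.052),onz(b,233.6,245.3,.052),onz(a,340.2,213.9,.022))
plan((.4535,-.05,.165),(0,1))
E
```

```text
(array([ 0.45414247, -0.22879694,  0.05259287]), np.float64(0.0005891236477212401)) [ 0.45393345 -0.228947    0.052     ] [ 0.45443313 -0.22806836  0.052     ] [ 0.45377116 -0.22846004  0.022     ]
pos [0.4341 0.1575 0.1604] yaxis [ 0.23   0.973 -0.001] z [-2.8e-03 -5.0e-04 -1.0e+00] turn [-0.0003 -0.0009 -0.0739] shift [-0.222  -0.6581 -0.0151] F [-0.4  0.2 -0.2] q6 [ 0.19 -0.3   2.05  0.    1.39 -1.15] t 4.4
```

Request:
carry_out --pt "0 0 -0.074 -0.22 -0.658 -0.03 1" --pt "0 0 -0.074 -0.22 -0.658 -0.03 1" --pt "0 0 -0.074 -0.22 -0.658 -0.03 1" --pt "0 0 -0.074 -0.22 -0.658 -0.03 1" --pt "0 0 -0.074 -0.22 -0.658 -0.03 1"

```text
t: 4.9
tool_pos: [0.4537, -0.0534, 0.1709]
tool_rot: [-0.006, -3.141, 0.002]
contact_force: [0.6, 1.0, -0.4]
opening: 0.0428
grip_force: 61.3
```

```bash
python3 - <<'E'
from p import *
plan((.453,-.229,.15),(0,1))
E
```

```text
pos [ 0.4537 -0.0534  0.1709] yaxis [ 0.004  1.    -0.001] z [-3.0e-04 -1.2e-03 -1.0e+00] turn [-0.0004 -0.0001 -0.0013] shift [-1.000e-04 -5.854e-01  7.020e-02] F [ 0.6  1.  -0.4] q6 [-0.28 -0.32  2.06 -0.    1.41 -1.85] t 4.9
```

Request:
carry_out --pt "0 0 0 0 -0.16 0 1" --pt "0 0 0 0 -0.32 0 1" --pt "0 0 0 0 -0.48 0.03 1" --pt "0 0 0 0 -0.584 0.07 1" --pt "0 0 0 0 -0.584 0.07 1"

```text
t: 5.4
tool_pos: [0.4523, -0.2275, 0.1476]
tool_rot: [-0.007, -3.138, -0.002]
contact_force: [-0.3, 0.6, -0.8]
opening: 0.0427
grip_force: 61.4
```

Request:
carry_out --pt "0 0 0 0 0 0 1" --pt "0 0 0 0 0 0 1" --pt "0 0 0 0 0 0 1" --pt "0 0 0 0 0 0 1" --pt "0 0 0 0 0 0 1"

```text
t: 5.9
tool_pos: [0.4541, -0.2243, 0.1504]
tool_rot: [-0.002, 3.141, -0.001]
contact_force: [-0.4, 0.5, -0.6]
opening: 0.0429
grip_force: 61.5
```

```bash
cat > c.py <<'E'
from p import *; from m import *
def meas(tag,pb=None):
    plan((.454,-.2287,.088),(0,1))
    a=get_image("top");b=get_image("side");w=get_image("wrist");o=get_obs();t=o["tool_pos"]
    lo,hi=(0,120,40),(8,255,255)
    for n,c in (("top",a),("side",b),("wrist",w)):
        q=proj(c,t+[0,0,.0177]); z=near(blobs(c["img"],lo,hi,40)[1],q); print(n,"tcp-pred",q.round(1),"blob",z,"bbox c",bc(z))
        cv2.imwrite(f"pics/{tag}_{n}.png",c["img"])
    q=proj(b,t+[0,0,.0177]).astype(int); x,y=max(q[0]-40,0),max(q[1]-50,0)
    cv2.imwrite(f"pics/{tag}_cs.png",cv2.resize(b["img"][y:y+110,x:x+90],None,fx=5,fy=5,interpolation=cv2.INTER_CUBIC)); print("crop origin",x,y)
    return a,b,w
E
python3 -c "
from c import *
meas('d1')"
```

```text
pos [ 0.4541 -0.2243  0.1504] yaxis [-0.002  1.    -0.   ] z [ 6.e-04 -4.e-04 -1.e+00] turn [-0.0001  0.0002  0.0005] shift [ 0.0006 -0.0146  0.2079] F [-0.4  0.5 -0.6] q6 [-0.61 -0.17  1.97  0.    1.35 -2.18] t 5.9
top tcp-pred [351.1 205.4] blob ([413.1, 241.3], [397, 234, 36, 16, 348]) bbox c (414.5, 241.5)
side tcp-pred [231.3 200.2] blob ([232.6, 201.4], [220, 187, 24, 30, 297]) bbox c (231.5, 201.5)
wrist tcp-pred [253.2 265.5] blob ([254.1, 277.4], [195, 203, 119, 142, 13343]) bbox c (254.0, 273.5)
crop origin 191 150
```

View pics/d1_cs.png

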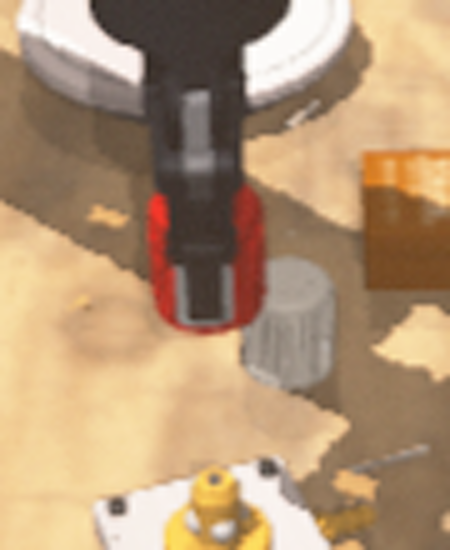

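The side crop shows the cap upright in the fingers, centred at (231.5,201.5). The TCP predicts (231.3,200.2), so the offset is under 1 mm. The plug tip is at crop (215,475). I descend to just above it.

Request:
carry_out --pt "0 0 0 0 -0.0146 0.05 1" --pt "0 0 0 0 -0.0146 0.11 1" --pt "0 0 0 0 -0.0146 0.17 1" --pt "0 0 0 0 -0.0146 0.22 1" --pt "0 0 0 0 -0.0146 0.25 1"

```text
t: 6.55
tool_pos: [0.4528, -0.2287, 0.0726]
tool_rot: [0.0, -3.139, -0.003]
contact_force: [0.2, 0.5, -0.8]
opening: 0.0429
grip_force: 61.5
```

Request:
carry_out --pt "0 0 0 0 0 0 1" --pt "0 0 0 0 0 0 1" --pt "0 0 0 0 0 0 1" --pt "0 0 0 0 0 0 1" --pt "0 0 0 0 0 0 1"

```text
t: 7.05
tool_pos: [0.4543, -0.2295, 0.0758]
tool_rot: [-0.001, 3.14, -0.001]
contact_force: [-0.2, -0.4, -0.5]
opening: 0.0429
grip_force: 61.5
```

```bash
python3 -c "
from c import *
meas('d2')
plan((.454,-.2287,.06),(0,1))"
```

```text
pos [ 0.4543 -0.2295  0.0758] yaxis [-0.     1.    -0.001] z [ 1.2e-03 -8.0e-04 -1.0e+00] turn [-0.0003  0.0004  0.0001] shift [ 0.001   0.0028 -0.0407] F [-0.2 -0.4 -0.5] q6 [-0.61 -0.07  2.01  0.    1.2  -2.19] t 7.05
top tcp-pred [346.2 210. ] blob ([413.1, 241.3], [397, 234, 36, 16, 342]) bbox c (414.5, 241.5)
side tcp-pred [232.7 230.8] blob ([224.9, 232.7], [223, 221, 6, 25, 95]) bbox c (225.5, 233.0)
wrist tcp-pred [253.6 265.4] blob ([254.1, 277.4], [195, 203, 119, 142, 13358]) bbox c (254.0, 273.5)
crop origin 192 180
pos [ 0.454  -0.2293  0.0753] yaxis [-0.  1. -0.] z [ 5.e-04 -4.e-04 -1.e+00] turn [-0.0001  0.0001  0.0001] shift [0.0001 0.0022 0.0511] F [-0.   0.3 -1.2] q6 [-0.61 -0.07  2.01 -0.    1.2  -2.19] t 7.2
```

View pics/d2_cs.png

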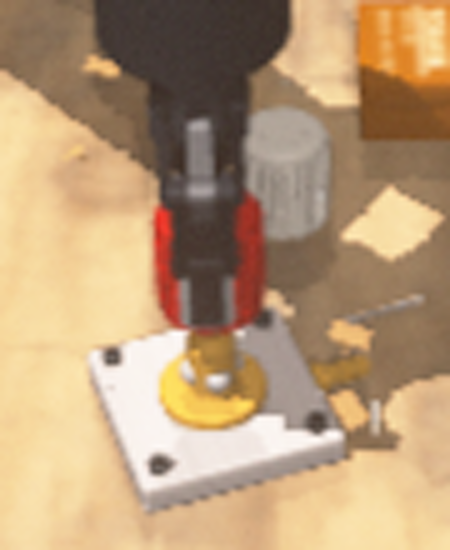

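The cap sits at crop x≈210 and the plug at ≈213. Perspective accounts for the 3 px, so they are aligned. I press down in small steps.

Request:
carry_out --pt "0 0 0 0 0.002 0.02 1" --pt "0 0 0 0 0.002 0.04 1" --pt "0 0 0 0 0.002 0.055 1" --pt "0 0 0 0 0.002 0.065 1" --pt "0 0 0 0 0.002 0.075 1" --force 80

```text
t: 7.7
tool_pos: [0.4537, -0.2286, 0.052]
tool_rot: [0.001, -3.141, -0.0]
contact_force: [-0.4, -0.5, -0.2]
opening: 0.0426
grip_force: 81.0
```

Request:
carry_out --pt "0 0 0 0 0 0.005 1" --pt "0 0 0 0 0 0.01 1" --pt "0 0 0 0 0 0.01 1" --pt "0 0 0 0 0 0.01 1" --pt "0 0 0 0 0 0.01 1"

```text
t: 8.2
tool_pos: [0.4538, -0.2287, 0.0495]
tool_rot: [0.001, -3.142, 0.0]
contact_force: [-0.1, -1.2, -0.9]
opening: 0.0424
grip_force: 81.0
```

```bash
python3 -c "
from p import *
plan((.454,-.2287,.042),(0,1))"
```

```text
pos [ 0.4538 -0.2287  0.0495] yaxis [-0.  1. -0.] z [-1.e-04 -2.e-04 -1.e+00] turn [-0.0001 -0.      0.0001] shift [-0.0006  0.0001  0.0251] F [-0.1 -1.2 -0.9] q6 [-0.61 -0.04  2.03 -0.    1.15 -2.18] t 8.2
```

Request:
carry_out --pt "0 0 0 0 0 0.008 1" --pt "0 0 0 0 0 0.016 1" --pt "0 0 0 0 0 0.022 1" --pt "0 0 0 0 0 0.022 1" --pt "0 0 0 0 0 0.022 1"

```text
t: 8.7
tool_pos: [0.4539, -0.2289, 0.0431]
tool_rot: [0.001, -3.142, 0.001]
contact_force: [-1.2, -1.5, 1.7]
opening: 0.0428
grip_force: 81.4
```

Request:
carry_out --pt "0 0 0 0 0 0.004 1" --pt "0 0 0 0 0 0.008 1" --pt "0 0 0 0 0 0.008 1"

```text
t: 9.0
tool_pos: [0.4542, -0.2296, 0.0418]
tool_rot: [-0.001, 3.141, -0.003]
contact_force: [-4.6, -2.7, 6.2]
opening: 0.0423
grip_force: 81.9
```

Request:
carry_out --pt "0 0 0 0 0 0.003 1" --pt "0 0 0 0 0 0.006 1" --pt "0 0 0 0 0 0.006 1"

```text
t: 9.3
tool_pos: [0.454, -0.2298, 0.0403]
tool_rot: [0.001, -3.141, 0.003]
contact_force: [-6.2, -3.1, 8.3]
opening: 0.0425
grip_force: 82.1
```

Request:
carry_out --pt "0 0 0 0.003 -0.002 0 1" --pt "0 0 0 0.003 -0.002 0 1"

```text
t: 9.5
tool_pos: [0.4534, -0.23, 0.0402]
tool_rot: [-0.001, 3.141, -0.002]
contact_force: [-4.2, -0.9, 8.4]
opening: 0.0427
grip_force: 82.0
```

Request:
carry_out --pt "0 0 0 0 0 0.003 1" --pt "0 0 0 0 0 0.006 1" --pt "0 0 0 0 0 0.006 1"

```text
t: 9.8
tool_pos: [0.4533, -0.2299, 0.0378]
tool_rot: [-0.001, 3.141, -0.002]
contact_force: [-1.9, -2.9, 3.2]
opening: 0.0426
grip_force: 81.5
```

Request:
carry_out --pt "0 0 0 0 0 0.003 1" --pt "0 0 0 0 0 0.006 1" --pt "0 0 0 0 0 0.006 1"

```text
t: 10.1
tool_pos: [0.4527, -0.2293, 0.0339]
tool_rot: [-0.0, 3.141, -0.001]
contact_force: [0.7, -5.0, -6.6]
opening: 0.0426
grip_force: 81.7
```

The force peaked at 8.4 N and then fell, and the cap is now drawn down: it has clicked. I keep going to the stop.

Request:
carry_out --pt "0 0 0 0 -0.001 0.003 1" --pt "0 0 0 0 -0.001 0.006 1" --pt "0 0 0 0 -0.001 0.006 1"

```text
t: 10.4
tool_pos: [0.4526, -0.2289, 0.0326]
tool_rot: [0.0, -3.141, -0.002]
contact_force: [1.5, -2.1, -4.0]
opening: 0.0426
grip_force: 81.9
```

Request:
carry_out --pt "0 0 0 0 0 0.002 1" --pt "0 0 0 0 0 0.004 1" --pt "0 0 0 0 0 0.004 1" --pt "0 0 0 0 0 0.004 1"

```text
t: 10.8
tool_pos: [0.453, -0.2293, 0.0322]
tool_rot: [-0.001, 3.141, 0.001]
contact_force: [-0.2, -0.1, -2.1]
opening: 0.0424
grip_force: 82.1
```

Request:
carry_out --pt "0 0 0 0 0 0.003 1" --pt "0 0 0 0 0 0.006 1" --pt "0 0 0 0 0 0.006 1" --pt "0 0 0 0 0 0.006 1"

```text
t: 11.2
tool_pos: [0.4532, -0.2295, 0.0314]
tool_rot: [0.001, -3.141, -0.001]
contact_force: [-2.9, 2.9, 5.7]
opening: 0.0421
grip_force: 82.9
```

Request:
carry_out --pt "0 0 0 0 0 0 1" --pt "0 0 0 0 0 0 1" --pt "0 0 0 0 0 0 1"

```text
t: 11.5
tool_pos: [0.4532, -0.2296, 0.0314]
tool_rot: [0.0, -3.142, -0.001]
contact_force: [-3.2, 1.9, 5.3]
opening: 0.0423
grip_force: 82.9
```

Request:
carry_out --pt "0 0 0 0.001 0 0.002 1" --pt "0 0 0 0.001 0 0.003 1" --pt "0 0 0 0.001 0 0.003 1" --pt "0 0 0 0.001 0 0.003 1"

```text
t: 11.9
tool_pos: [0.4532, -0.2295, 0.0313]
tool_rot: [-0.001, 3.141, 0.001]
contact_force: [-4.4, 3.8, 10.3]
opening: 0.0425
grip_force: 83.5
```

```bash
python3 -c "
from c import *
a,b,w=meas('e1')
print(blobs(a['img'],(100,100,30),(130,255,255))[1])
cv2.imwrite('pics/e1_2.png',cv2.hconcat([cv2.resize(b['img'][110:290,180:300],None,fx=3,fy=3),cv2.resize(a['img'][160:280,140:280],None,fx=2.8,fy=4.5)]))
"
```

```text
pos [ 0.4532 -0.2295  0.0313] yaxis [-0.     1.     0.001] z [ 1.e-04  6.e-04 -1.e+00] turn [0.0002 0.     0.0001] shift [-0.0027  0.0029 -0.1889] F [-4.4  3.8 10.3] q6 [-0.62 -0.01  2.03  0.    1.12 -2.19] t 11.9
top tcp-pred [342.7 212.7] blob ([321.6, 284.5], [240, 165, 165, 219, 13180]) bbox c (322.0, 274.0)
side tcp-pred [233.1 246.8] blob ([241.0, 248.3], [232, 234, 13, 29, 142]) bbox c (238.0, 248.0)
wrist tcp-pred [253.5 265.7] blob ([254.2, 277.3], [195, 203, 119, 142, 13345]) bbox c (254.0, 273.5)
crop origin 193 196
[([83.3, 80.5], [66, 77, 32, 9, 158]), ([187.9, 108.5], [169, 94, 36, 28, 436]), ([158.6, 205.0], [150, 197, 19, 17, 251])]
```

View pics/e1_2.png

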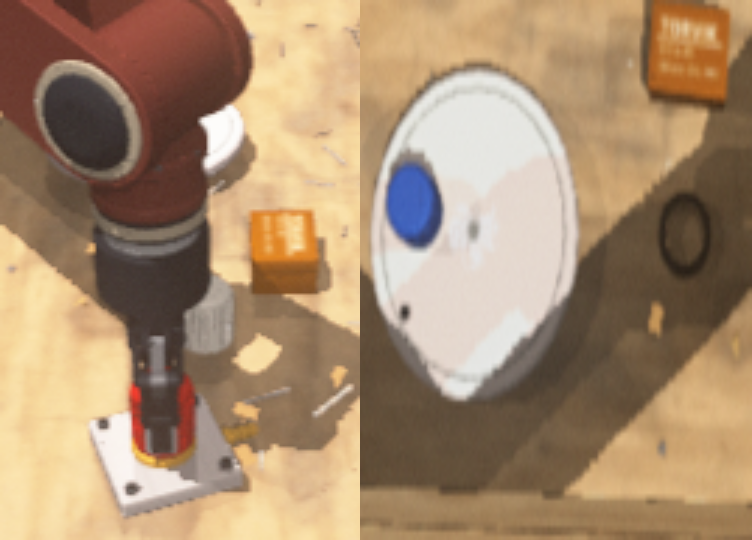

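The cap sits right over the collar (crop (162,430)). The blue cap still stands on the disc, and the tape and box have not moved. The cap has not slipped in the grip, and the measured height matches the home height. I let it settle and check the force.

Request:
carry_out --pt "0 0 0 0 0 0 1" --pt "0 0 0 0 0 0 1" --pt "0 0 0 0 0 0 1" --pt "0 0 0 0 0 0 1" --pt "0 0 0 0 0 0 1"

```text
t: 12.55
tool_pos: [0.4532, -0.2295, 0.0313]
tool_rot: [-0.001, 3.141, 0.001]
contact_force: [-4.2, 3.8, 10.9]
opening: 0.0426
grip_force: 83.5
```

Request:
carry_out --pt "0 0 0 0 0 0 1" --pt "0 0 0 0 0 0 1" --pt "0 0 0 0 0 0 1" --pt "0 0 0 0 0 0 1" --pt "0 0 0 0 0 0 1"

```text
t: 13.05
tool_pos: [0.4532, -0.2295, 0.0313]
tool_rot: [-0.001, 3.141, 0.001]
contact_force: [-3.4, 3.9, 10.6]
opening: 0.0427
grip_force: 83.5
```

Steady at about 10.6 N.

```bash
python3 -c "
from station import finish_job
print(finish_job())"
```

```text
the job is handed in; nothing more can be done
None
```

The job is handed in: the red cap clicked on and is fully home on the plug, still gripped and pressed down at about 10.6 N after 13 s, with the blue cap, tape and orange box left where they were.

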